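# Line up three modules on a fence and clamp the row

### The job

Nudge the three grey module boxes flat against the long fence bar, end to end in one straight row, still standing on the table. Then squeeze the thumb release in and keep it in while you slide the clamp along the bar to close up the row against the sprung end stop, until the stop's sprung pad is pushed about half-way in, and let go of the release so that the clamp locks and holds the row there. Leave the lens box, the ball driver and the fibre cleaner where they are.

Things in the scene. Friction and masses are not known exactly. Their poses are not given: they have to be found in the camera images.
- module_left: grey flat-sided module box with dark ends, 122 x 60 mm, 45 mm high, 0.12 to 0.25 kg, loose. Origin: centre of its underside; x along its 122 mm length, z up. Starts in front of the fence (robot side), nearest the end stop.
- module_mid: grey flat-sided module box with dark ends, 122 x 60 mm, 45 mm high, 0.12 to 0.25 kg, loose. Origin: centre of its underside; x along its 122 mm length, z up. Starts between the other two.
- module_right: grey flat-sided module box with dark ends, 122 x 60 mm, 45 mm high, 0.12 to 0.25 kg, loose. Origin: centre of its underside; x along its 122 mm length, z up. Starts nearest the clamp.
- fixture: the fixture, fixed to the table: straight aluminium fence bar 590 mm long, 43 mm high, 22 mm thick. Frame: z up from the table, y along the bar (roughly world y, towards the end stop; clamp at the -y end), x away from the robot. The fence face (towards -x) is the plane x = 0; the bar spans y -350 to +240 mm. A module flat against the fence has its centre at x = -30 mm.
- stop_zone (a point): fixed mark on the fixture at its y = 197 mm. The dark end stop stands in front of the fence about here, out to x = -63 mm and 46 mm high (68 mm over the bar). It is clamped somewhere along the bar and its exact place is not reported: the free face of its sprung pad, towards the modules, lies within 10 mm either way of this mark along the bar.
- stop_pad (a joint): how far the end stop's sprung pad (aluminium plate 50 mm wide, z 8 to 40 mm) is pushed in along the bar's +y, in m: 0 free, 0.010 fully in. Spring 1.6 N per mm (about 8 N half-way in).
- clamp (a joint): travel of the clamp slide along the bar's +y, in m: 0 to 0.16 (end of travel); starts at 0. A toothed rack of 4 mm pitch on the bar's back locks it unless the thumb release is in; then it slides with about 1 N. When the release is let go its pawl drops between the nearest teeth, which may shift the clamp up to 2 mm either way.
- jaw_face (a point): middle of the clamp's flat jaw face that looks along the bar's +y towards the modules, 24 mm over the table, 30 mm in front of the fence. The jaw is a dark steel plate 12 mm thick, standing in front of the fence from 2 to 58 mm out, 4 to 56 mm high; it goes with the clamp.
- clamp_grip (a point): middle of the clamp's grip, 84 mm over the table, to be taken from above by fingers closing along the fixture's x. A dark block 40 mm along the bar, top at 105 mm, with the black thumb release on its robot side; both together measure 42 mm along the fixture's x, this point being midway. Goes with the clamp, 30 mm behind the jaw face (-y).
- thumb (a joint): thumb release: black ribbed button on the robot side of the clamp's grip, 32 mm wide along the bar, 67 to 101 mm over the table. In m: 0 out (locked), 0.006 fully in towards the fixture's +x; the clamp is free from 0.004; springs back out. Needs 8 to 11 N: a normal grip across the block presses it fully.
- lens_box: bystander: black lidded lens box, 52 x 52 mm, 43 mm high, loose; origin at the centre of its underside.
- driver_1: bystander: ball driver with orange handle lying on the table, 162 x 22 mm, 21 mm high, loose; origin at the middle of its underside.
- fibre_cleaner: bystander: blue fibre cleaner box, 60 x 120 mm, 29 mm high, loose; origin at the centre of its underside.

How it is judged:
On the way, in this order (a step that is already met when the one before it is completed fails the run):
1. all three modules stand against the fence in line (within 5 mm) (x of module_left in the frame of fixture between -0.035 and -0.027 m and angle between the x axis of each of module_left, module_mid, module_right and the y axis of fixture, either way round below 0.06 rad and x of module_mid in the frame of fixture between -0.035 and -0.027 m and x of module_right in the frame of fixture between -0.035 and -0.027 m), for 0.1 s.
2. with the thumb release held in, the clamp has closed up the row so that the stop's pad is pushed in (value of joint thumb above 0.0035 m and value of joint stop_pad above 0.002 m), for 0.1 s.
At the end, for the whole second after the job is handed in: The three modules stand on the table flat against the fence (within 2.5 mm and 0.03 rad), the jaw lies against the end of the row, the stop's sprung pad is held 2 to 8.5 mm in (of 10) by the locked clamp, and all is at rest (x of module_left in the frame of fixture between -0.0325 and -0.0275 m and angle between the x axis of each of module_left, module_mid, module_right and the y axis of fixture, either way round below 0.03 rad and height (world z) of each of module_left, module_mid, module_right below 0.004 m and angle between each of module_left, module_mid, module_right's own z axis and vertical below 0.05 rad and x of module_mid in the frame of fixture between -0.0325 and -0.0275 m and x of module_right in the frame of fixture between -0.0325 and -0.0275 m and horizontal distance between any of module_left, module_mid, module_right and jaw_face below 0.065 m and linear speed of each of module_left, module_mid, module_right below 0.01 m/s and value of joint stop_pad between 0.002 and 0.0085 m); the robot touches nothing.
It fails at once if the lens box, the ball driver or the fibre cleaner is pushed more than 20 mm away (distance of any of lens_box, driver_1, fibre_cleaner from where it was at the start of the episode above 0.02 m).
It also fails if it takes over 72 s, if anything falls off the work surface, if the arm or the gripper's body presses on something with over 40 N, if the wrist force passes 120 N, or if a joint passes its speed limit or range.

### The arm

A 6-joint arm with a two-finger parallel gripper is mounted at the origin on a cart in front of the work surface, level with it; the furniture and walls round the work are solid. World frame = base frame: x ahead of the robot, y to its left, z up, the work surface at z = 0. Lengths are in m, angles in rad, forces in N, time in s.
With the tool pointing down it reaches from about 0.3 to 0.775 m from the base axis. Payload 14.6 kg.
Tool frame: the origin (TCP) lies at the very end of the fingers, on their centre line; the grasp point (between the pads) lies 19 mm behind it; z points along the fingers, y is the line along which they close (so a half turn about z gives the same grasp; the last joint's range is limited). The gripper opens to 94 mm and grips with 3 to 60 N. Pads are 16 mm wide; open, the fingers measure 119 mm over their backs; the gripper's body (75 mm by 177 mm) begins 78 mm behind the grasp point.
Start: joints at [1.263, 0.3, 1.521, -0, 1.321, -0.067], TCP at [0.131, 0.534, 0.205] pointing down, gripper open.
Joint ranges: [-3.03, 3.03], [-0.79, 2.21], [0.23, 2.52], [-1.04, 4.18], [0, 3.07], [-2.55, 2.55]. Speed limits (rad/s): [2.22, 2.22, 2.57, 3.14, 3.14, 3.14].

### API

Orientations are given as [roll, pitch, yaw] about the fixed x, y, z axes, in that order (R = Rz(yaw) Ry(pitch) Rx(roll)).
In Python, from station import ctrl gives the robot as it stands.
- The arm moves only by the tool move_arm, never from a script. Its argument "targets" is a list of rows, each a list of 6 numbers: the shift along the tool's x, y, z in units of 1000 mm (1.0 is 1000 mm), then the turn, a rotation vector about the tool's x, y, z in units of 30 degrees (1.0 is 30 degrees). In form: [[tx, ty, tz, ax, ay, az], ...]. A call has exactly 5 rows; each row is the pose to reach, as a shift and turn from the pose commanded when the call began, along the tool's axes at that moment; what a row does not reach only later rows make up. A row lasts 1/12 s, in which the tool goes at most 41.7 mm and 7.16 degrees, less where a joint would pass 70% of its speed; a pose out of reach is approached as far as the arm can. A call with a number of a shift or a turn outside -1 to 1 is refused whole. A call with a gripper value outside its range is refused whole. "fingers" is the opening, from -1 (shut) to 1 (fully open), set as the call begins (left out, the last holds). The fingers move at their own pace and stop on an object; "grip_force" is the grip in N (left out, the last holds). Time passes only in rows, so rows that repeat a pose let the fingers close, or fill a call up. It gives the time, the measured TCP pose, the force and the opening at its end, in the units of the state.
- ctrl.get_obs(): the state, without advancing time (a new reading comes with each control period).
- ctrl.camera(name): name is "side" or "top"; returns the picture (384x512x3 uint8, red, green, blue); there is no depth.
- ctrl.camera_info(name): a dict with "fx", "fy", "cx", "cy" (pixels), "rvec" (rotation vector, rad) and "tvec" (3), from world to camera coordinates, as OpenCV has them. Camera axes: x right, y down, z forward; pixel columns grow to the right and rows downward; lengths in m; the calibration is good to about 2 mm. A picture is of the moment at which its call begins. camera_info takes no time and is no camera call.
- ctrl.hand_in(): hands the job in, once; it reports no verdict.
The state is a dict: "time_s": time; "qpos": joint angles; "joint_vel": joint speeds; "tau": joint torques, N m; "ee_pos": TCP position; "eef_rot": TCP orientation; "force": force on the tool from outside, world axes, zero at the start; "moment": the same for the moment, N m; "grip_width": finger opening in m.
Only numpy, scipy, OpenCV 4.12 (cv2) and the standard library are available. Lean on these libraries where they do the work, as an engineer would, in place of code of your own. Each camera call takes 0.05 s, during which the arm holds its last target. There are 200 camera calls.

## Working session

There is one attempt and no reset: what is moved stays moved. The work goes in short steps, Python scripts to look and compute and a tool call to move; the robot and the scene stay as the last step left them, time stands still between calls to the robot, and variables do not carry over. Pictures are saved under pics/ and viewed, on a budget of 10 in all, crops included, one or two more only if the job needs it, and the job is handed in when it is done.

Besides the shell and the picture viewer there is one more tool, called after "Call:" by a JSON object that holds its "op" and its "data", one argument or row to a line. move_arm: Moves the arm, as the interface text tells. Shifts and turns lie within -1 to 1; 1 stands for 1000 mm of shift or 30 degrees of turn. Its arguments: {"type":"object","properties":{"targets":{"type":"array"},"fingers":{"type":"number"},"grip_force":{"type":"number"}},"required":["targets"]}

```bash
ls; mkdir -p pics
python3 - <<'E'
from station import ctrl
import cv2
for n in("top","side"):
    cv2.imwrite(f"pics/{n}0.png",cv2.cvtColor(ctrl.camera(n),cv2.COLOR_RGB2BGR)); print(n,ctrl.camera_info(n))
print(ctrl.get_obs())
E
```

```text
pics
top {'fx': 413.88619328490176, 'fy': 413.88619328490176, 'cx': 262.1127296752779, 'cy': 190.5134077937488, 'rvec': array([ 2.12918228, -2.13218495,  0.16915222]), 'tvec': array([0.06044972, 0.56176949, 1.63007759])}
side {'fx': 422.44963303437106, 'fy': 422.44963303437106, 'cx': 256.16836409578747, 'cy': 195.9922889044892, 'rvec': array([ 0.39314253, -2.63737465,  1.42527948]), 'tvec': array([0.54211488, 0.12979525, 1.48363896])}
{'time_s': 0.1, 'qpos': array([ 1.26340765e+00,  3.00395299e-01,  1.52149577e+00,  1.10901995e-05,
        1.32071163e+00, -6.66207454e-02]), 'joint_vel': array([ 0.00191451, -0.0012615 , -0.00197673,  0.00033726, -0.00102049,
       -0.00013739]), 'tau': array([ 3.59284648e-03, -5.32638824e+01, -3.53291416e+01,  7.10881362e-02,
        2.33881292e-02, -4.07722027e-06]), 'ee_pos': array([0.13108832, 0.53391384, 0.204964  ]), 'eef_rot': array([-3.14058556e+00, -7.79588919e-05,  2.90082193e+00]), 'force': array([ 0.36552658, -0.44516784, -1.20386317]), 'moment': array([-0.05336484, -0.03275704, -0.0406951 ]), 'grip_width': 0.09440124647166996}
```

View pics/top0.png

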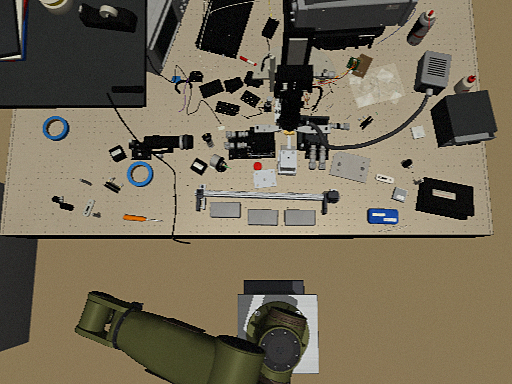

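View pics/side0.png

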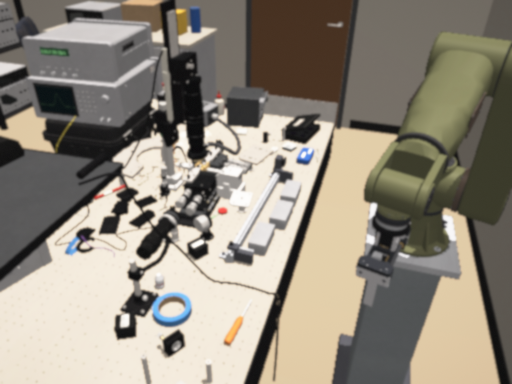

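The top view shows the stop at about (200,200) and the clamp at about (332,197). The modules are at (225,210), (262,217) and (300,217), the driver at (142,218) and the fibre cleaner at (383,216). I'll take a zoomed crop and do the module measurements.

```bash
cat > h.py <<'E'
import numpy as np,cv2
from station import ctrl
def ray(n,uv,z):
    i=ctrl.camera_info(n);R=cv2.Rodrigues(i["rvec"])[0];c=-R.T@i["tvec"]
    uv=np.atleast_2d(np.asarray(uv,float))
    d=np.c_[(uv[:,0]-i["cx"])/i["fx"],(uv[:,1]-i["cy"])/i["fy"],np.ones(len(uv))]@R
    return (c+d*((z-c[2])/d[:,2])[:,None])[:,:2]
def proj(n,P):
    i=ctrl.camera_info(n);K=np.array([[i["fx"],0,i["cx"]],[0,i["fy"],i["cy"]],[0,0,1]])
    return cv2.projectPoints(np.asarray(P,float).reshape(-1,3),i["rvec"],i["tvec"],K,None)[0][:,0]
def crop(img,x0,y0,x1,y1,k):
    return cv2.resize(cv2.cvtColor(img[y0:y1,x0:x1],cv2.COLOR_RGB2BGR),None,fx=k,fy=k,interpolation=cv2.INTER_CUBIC)
E
python3 - <<'E'
from h import *
a=cv2.cvtColor(cv2.imread("pics/top0.png"),cv2.COLOR_BGR2RGB); b=cv2.cvtColor(cv2.imread("pics/side0.png"),cv2.COLOR_BGR2RGB)
A=crop(a,185,180,345,235,5);B=crop(b,215,145,315,270,4)
c=np.zeros((275,800,3),np.uint8);c[:]=A
cv2.imwrite("pics/c1.png",np.vstack([A, np.hstack([cv2.resize(B,(260,325)),np.zeros((325,540,3),np.uint8)])]))
hsv=cv2.cvtColor(a,cv2.COLOR_RGB2HSV)
print(hsv[210,225],hsv[217,262],hsv[217,300],hsv[228,262],hsv[193,262])
m=((hsv[...,1]<40)&(hsv[...,2]>70)&(hsv[...,2]<190)).astype(np.uint8)
m[:196]=0;m[232:]=0;m[:,:205]=0;m[:,322:]=0
for ct in cv2.findContours(m,cv2.RETR_EXTERNAL,cv2.CHAIN_APPROX_NONE)[0]:
    if cv2.contourArea(ct)<100:continue
    print(cv2.minAreaRect(ct)); M=cv2.moments(ct);print(ray("top",[M['m10']/M['m00'],M['m01']/M['m00']],.045))
    W=(ray("top",ct[:,0],.045)*1000).astype(np.float32);print(cv2.minAreaRect(W))
E
```

```text
[ 30   5 145] [ 27  17 146] [ 15  11 145] [ 20  52 191] [ 75   6 174]
((299.5, 217.5), (15.0, 29.0), 90.0)
[[ 0.45419111 -0.09030247]]
((452.22808837890625, -90.3597412109375), (117.07112884521484, 60.36225891113281), 89.90177154541016)
((262.2236022949219, 216.74014282226562), (30.05226707458496, 14.52645206451416), 2.045408248901367)
[[0.45541578 0.05777998]]
((455.5256652832031, 59.31324005126953), (120.36886596679688, 58.517059326171875), 87.843017578125)
((224.5, 209.0), (14.0, 29.0), 90.0)
[[0.48698161 0.21133541]]
((487.0705261230469, 211.51914978027344), (117.88748168945312, 56.81120300292969), 89.90873718261719)
```

View pics/c1.png

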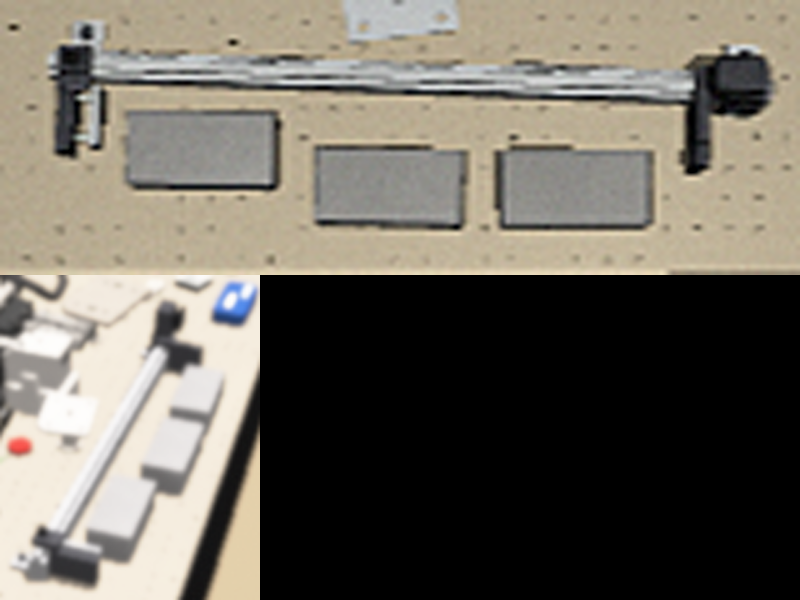

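The crop shows the stop pad at about (95,120), facing right, and the jaw at (697,130). The grip block is at (740,80), and all three modules sit clear of the fence. Next I'll fit the fence line, pad face, jaw face and grip.

Run:
```python
from h import *
a=cv2.imread("pics/top0.png");g=cv2.cvtColor(a,cv2.COLOR_BGR2GRAY).astype(float)
i=ctrl.camera_info("top");R=cv2.Rodrigues(i["rvec"])[0];print("cam",-R.T@i["tvec"])
np.set_printoptions(linewidth=250)
print(g[188:216,255].astype(int),g[188:216,300].astype(int))
pts=[]
for u in range(212,318):
    c=192+ (u-212)*0.03
    r=np.arange(int(c),int(c)+9); d=np.diff(g[r,u]); k=np.argmin(d)
    k=min(max(k,1),len(d)-2); w=-d[k-1:k+2]; w=np.clip(w,0,None)
    pts.append([u,r[k]+.5+(w@[-1,0,1])/max(w.sum(),1)])
P=ray("top",pts,.043)
A=np.c_[P[:,1],np.ones(len(P))];m=np.ones(len(P),bool)
for _ in range(5):
    s=np.linalg.lstsq(A[m],P[m,0],rcond=None)[0];e=P[:,0]-A@s;m=abs(e)<.003
print("fence x = %.4f*y+%.4f"%tuple(s),m.sum(),e[m].std())
print("rows 200..212 u 198..210");print(g[196:213,192:214].astype(int))
print(g[190:217,318:345].astype(int))
```

```text
cam [0.28362129 0.04609063 1.70112513]
[134 174 170 168 199 142 190 105 203  35 106 177 175 167 170 175 173 169 176 172 188  55 145 138 136 138 139 140] [174 122 175 176 179 103 145 189 200  84 226  23 143 179 177 172 178 173 175 167 180 192 118 137 137 140 139 139]
fence x = 0.0380*y+0.5334 106 0.0009739167463576004
rows 200..212 u 198..210
[[169 168 172 158  93  54  65  61  56  70  54  42  74  69  65  60  56  61  46  20  23  20]
 [166 170 171 151  82  29  65  84  82  74  46 136 175 129 193 181 183 179 180 179 183 182]
 [165 165 172 155  98  38  44  30   0  72 128 150 154  30 112 177 172 172 174 167 173 172]
 [165 164 168 158 105  46  64  41 124 214 187 181 165  30 113 176 174 170 166 169 167 165]
 [169 167 173 163 108  49  60  40   2  88 130 146 164  32 110 172 168 171 168 169 171 171]
 [145 170 171 162 108  48  65  49   6 112 182 187 158  28 119 175 168 166 175 175 177 175]
 [169 167 174 148  64  51  61  48   6 118 173 180 160  20 114 182 167 152 120 116 114 115]
 [164 167 175 149  83  48  70  57   8 108 176 179 159  19 120 182 171 155 127 134 133 137]
 [164 165 175 151  84  50  7
[... 3089 characters left out ...]
 172 175 171 172 179 170 170 172]
 [173 181 156  70  48  18  50  57  56 132 182 176 174 174 174 173 175 170 173 173 172 171 171 169 173 172 175]
 [181 179 152  69  50  14  46  61  92 163 182 177 181 180 173 175 176 178 177 175 177 173 176 176 179 180 169]
 [177 184 189 161  37   0   3   0  65 155 183 168 138 140 175 174 177 152 127 148 173 174 176 149 120 160 176]
 [174 179 180 150  32   0  42 140 193 184 179 161 164 177 174 175 177 172 177 169 170 175 173 173 171 172 176]
 [179 176 179 186 195 196 193 186 180 173 175 175 175 176 174 174 173 176 173 177 177 177 177 176 174 174 172]
 [179 180 177 185 183 181 180 186 176 174 179 180 175 179 175 175 173 171 176 174 176 173 173 172 177 170 178]]
```

```bash
cat >> h.py <<'E'
Y=-0.038;O=np.array([.5334,0.])   # fixture yaw, fence-face point at world y=0
ex=np.array([np.cos(Y),np.sin(Y)]);ey=np.array([-np.sin(Y),np.cos(Y)])
def fx(p): p=np.asarray(p)-O; return np.c_[p@ex,p@ey].round(4)
def wd(f): f=np.atleast_2d(f); return O+f[:,:1]*ex+f[:,1:2]*ey
E
python3 - <<'E'
from h import *
np.set_printoptions(suppress=True,precision=4)
def t(n,uv,z,l): p=ray(n,uv,z); print(l,p.round(4).tolist(),fx(p).tolist())
t("top",[[204.5,203],[204.5,206]],.040,"pad face")
t("top",[[323.5,204]],.056,"jaw face top"); t("top",[[321.4,204]],.004,"jaw bottom")
t("top",[[328,194],[338.2,194]],.105,"grip block y ends")
t("top",[[333,190.5],[333,197.7]],.105,"grip block x ends"); t("top",[[333,202.3]],.101,"button front")
t("top",[[324.5,213]],.056,"jaw front")
for n,c in dict(L=[224.5,209],M=[262.2,216.7],R=[299.8,217.5]).items(): t("top",[c],.045,n)
E
```

```text
pad face [[0.5122, 0.2933], [0.5, 0.2931]] [[-0.0323, 0.2923], [-0.0445, 0.2916]]
jaw face top [[0.5051, -0.1862]] [[-0.0212, -0.1871]]
jaw bottom [[0.5121, -0.1848]] [[-0.0143, -0.1855]]
grip block y ends [[0.5378, -0.1978], [0.5377, -0.2375]] [[0.0119, -0.1975], [0.0133, -0.2372]]
grip block x ends [[0.5516, -0.2176], [0.5232, -0.2168]] [[0.0264, -0.2168], [-0.002, -0.2171]]
button front [[0.5056, -0.217]] [[-0.0195, -0.2179]]
jaw front [[0.4689, -0.1892]] [[-0.0573, -0.1916]]
L [[0.487, 0.2113]] [[-0.0544, 0.2094]]
M [[0.4556, 0.0594]] [[-0.08, 0.0564]]
R [[0.4521, -0.0914]] [[-0.0777, -0.0944]]
```

Call:
{"op": "move_arm", "data": {
  "targets": [
    [-0.025,-0.016,0,0,0,-0.077],
    [-0.05,-0.032,0,0,0,-0.155],
    [-0.075,-0.048,0,0,0,-0.232],
    [-0.1,-0.064,0,0,0,-0.31],
    [-0.125,-0.08,0,0,0,-0.387]
  ],
  "fingers": 0.5
}}

```text
time_s: 0.52
ee_pos: [0.2341, 0.4254, 0.2052]
eef_rot: [-3.141, -0.0, 3.106]
force: [0.6, 0.9, -0.7]
grip_width: 0.0705
```

```bash
cat >> h.py <<'E'
from scipy.spatial.transform import Rotation as Ro
def to(f,z,yaw=np.pi-.038):
    o=ctrl.get_obs();R=Ro.from_euler("xyz",o["eef_rot"]);w=np.r_[wd(f)[0],z]
    t=R.inv().apply(w-o["ee_pos"]);T=R.inv()*Ro.from_euler("xyz",[np.pi,0,yaw])
    print("now fix",fx(o["ee_pos"][None,:2])[0],"z %.4f"%o["ee_pos"][2],"shift",t.round(4),"turn",(np.degrees(T.as_rotvec())/30).round(3),"F",(o["force"]).round(1),"w %.4f"%o["grip_width"],"t %.2f"%o["time_s"])
E
python3 -c "
from h import *
to([-.108,.2094],.205)"
```

```text
now fix [-0.3153  0.4137] z 0.2052 shift [-2.068e-01 -2.047e-01  2.000e-04] turn [-0.001 -0.001  0.004] F [ 0.6  0.9 -0.7] w 0.0705 t 0.52
```

Call:
{"op": "move_arm", "data": {
  "targets": [
    [-0.02,-0.02,0,0,0,0],
    [-0.041,-0.041,0,0,0,0],
    [-0.062,-0.062,0,0,0,0],
    [-0.083,-0.083,0,0,0,0],
    [-0.104,-0.103,0,0,0,0]
  ]
}}

```text
time_s: 0.93
ee_pos: [0.3341, 0.3184, 0.2053]
eef_rot: [-3.141, -0.0, 3.103]
force: [0.6, 0.3, 0.3]
grip_width: 0.0708
```

Call:
{"op": "move_arm", "data": {
  "targets": [
    [-0.021,-0.021,0,0,0,0],
    [-0.042,-0.042,0.01,0,0,0],
    [-0.063,-0.063,0.03,0,0,0],
    [-0.083,-0.083,0.05,0,0,0],
    [-0.1,-0.102,0.075,0,0,0]
  ]
}}

```text
time_s: 1.35
ee_pos: [0.4308, 0.2127, 0.1302]
eef_rot: [3.141, 0.001, 3.103]
force: [0.5, 0.1, 0.6]
grip_width: 0.0703
```

Call:
{"op": "move_arm", "data": {
  "targets": [
    [0,0,0.03,0,0,0],
    [0,0,0.06,0,0,0],
    [0,0,0.09,0,0,0],
    [0,0,0.11,0,0,0],
    [0,0,0.11,0,0,0]
  ]
}}

```text
time_s: 1.77
ee_pos: [0.4273, 0.213, 0.0168]
eef_rot: [-3.139, -0.006, 3.103]
force: [-0.7, 0.2, -0.5]
grip_width: 0.0708
```

```bash
python3 -c "
from h import *
to([-.068,.2094],.014)"
```

```text
now fix [-0.1141  0.2088] z 0.0168 shift [-0.0461  0.0006  0.0025] turn [-0.005 -0.012 -0.001] F [-0.7  0.2 -0.5] w 0.0708 t 1.77
```

Call:
{"op": "move_arm", "data": {
  "targets": [
    [-0.006,0,0.002,0,0,0],
    [-0.012,0,0.002,0,0,0],
    [-0.018,0,0.002,0,0,0],
    [-0.024,0,0.002,0,0,0],
    [-0.028,0,0.002,0,0,0]
  ]
}}

```text
time_s: 2.18
ee_pos: [0.4587, 0.2131, 0.0194]
eef_rot: [3.141, 0.001, 3.103]
force: [-2.0, 0.2, 1.5]
grip_width: 0.0709
```

Call:
{"op": "move_arm", "data": {
  "targets": [
    [-0.003,0,0,0,0,0],
    [-0.006,0,0,0,0,0],
    [-0.009,0,0,0,0,0],
    [-0.012,0,0,0,0,0],
    [-0.014,0,0,0,0,0]
  ]
}}

```text
time_s: 2.6
ee_pos: [0.4718, 0.2124, 0.0185]
eef_rot: [-3.142, 0.0, 3.103]
force: [-2.2, -0.4, 1.6]
grip_width: 0.0704
```

```bash
python3 -c "
from h import *
to([-.068,.2094],.014)"
```

```text
now fix [-0.0696  0.2099] z 0.0185 shift [-0.0016 -0.0005  0.0045] turn [-0.  0. -0.] F [-2.2 -0.4  1.6] w 0.0704 t 2.60
```

Call:
{"op": "move_arm", "data": {
  "targets": [
    [-0.001,0,0,0,0,0],
    [-0.002,0,0,0,0,0],
    [-0.002,0,0,0,0,0],
    [-0.003,0,0,0,0,0],
    [-0.003,0,0,0,0,0]
  ]
}}

```text
time_s: 3.02
ee_pos: [0.4732, 0.2123, 0.0184]
eef_rot: [-3.141, -0.003, 3.104]
force: [-12.5, 0.1, 9.3]
grip_width: 0.0705
```

```bash
python3 -c "
from h import *
to([-.068,.2094],.014)"
```

```text
now fix [-0.0682  0.2099] z 0.0184 shift [-0.0002 -0.0005  0.0044] turn [-0.001 -0.006 -0.   ] F [-12.5   0.1   9.3] w 0.0705 t 3.02
```

Call:
{"op": "move_arm", "data": {
  "targets": [
    [0.015,0,0,0,0,0],
    [0.045,0,0,0,0,0],
    [0.069,-0.02,0,0,0,0],
    [0.07,-0.05,0.002,0,0,0],
    [0.07,-0.08,0.003,0,0,0]
  ]
}}

```text
time_s: 3.43
ee_pos: [0.4004, 0.1346, 0.0155]
eef_rot: [3.142, 0.001, 3.106]
force: [0.9, 0.2, 0.2]
grip_width: 0.0704
```

Call:
{"op": "move_arm", "data": {
  "targets": [
    [0,-0.03,0,0,0,0],
    [0,-0.06,0,0,0,0],
    [0,-0.073,0,0,0,0],
    [0,-0.073,0,0,0,0],
    [-0.005,-0.073,0,0,0,0]
  ]
}}

```text
time_s: 3.85
ee_pos: [0.4036, 0.0617, 0.0156]
eef_rot: [3.142, 0.0, 3.102]
force: [-0.2, 0.3, 0.5]
grip_width: 0.0702
```

```bash
python3 -c "
from h import *
to([-.068,.0564],.016)"
```

```text
now fix [-0.132   0.0567] z 0.0156 shift [-0.064  -0.0002 -0.0004] turn [ 0.     0.001 -0.003] F [-0.2  0.3  0.5] w 0.0702 t 3.85
```

Call:
{"op": "move_arm", "data": {
  "targets": [
    [-0.008,0,0,0,0,0],
    [-0.016,0,0,0,0,0],
    [-0.024,0,0,0,0,0],
    [-0.032,0,0,0,0,0],
    [-0.04,0,0,0,0,0]
  ]
}}

```text
time_s: 4.27
ee_pos: [0.4445, 0.0607, 0.0153]
eef_rot: [-3.142, -0.0, 3.104]
force: [-2.3, 0.1, 2.3]
grip_width: 0.0701
```

Call:
{"op": "move_arm", "data": {
  "targets": [
    [-0.006,0,0,0,0,0],
    [-0.012,0,0,0,0,0],
    [-0.017,0,0,0,0,0],
    [-0.02,0,0,0,0,0],
    [-0.022,0,0,0,0,0]
  ]
}}

```text
time_s: 4.68
ee_pos: [0.466, 0.0594, 0.0154]
eef_rot: [-3.142, -0.0, 3.103]
force: [-1.6, 0.0, 1.0]
grip_width: 0.0704
```

Call:
{"op": "move_arm", "data": {
  "targets": [
    [-0.001,0,0,0,0,0],
    [-0.002,0,0,0,0,0],
    [-0.003,0,0,0,0,0],
    [-0.004,0,0,0,0,0],
    [-0.004,0,0,0,0,0]
  ]
}}

```text
time_s: 5.1
ee_pos: [0.4673, 0.0594, 0.0152]
eef_rot: [-3.141, -0.006, 3.104]
force: [-17.6, 0.3, 13.1]
grip_width: 0.0707
```

```bash
python3 -c "
from h import *
to([-.068,.0564],.016)"
```

```text
now fix [-0.0683  0.0568] z 0.0152 shift [-0.0003 -0.0004 -0.0008] turn [-0.001 -0.011 -0.   ] F [-17.6   0.3  13.1] w 0.0707 t 5.10
```

Call:
{"op": "move_arm", "data": {
  "targets": [
    [0.015,0,0,0,0,0],
    [0.045,0,0,0,0,0],
    [0.069,-0.02,0,0,0,0],
    [0.07,-0.05,0,0,0,0],
    [0.07,-0.08,0,0,0,0]
  ]
}}

```text
time_s: 5.52
ee_pos: [0.3957, -0.0183, 0.0157]
eef_rot: [-3.142, 0.001, 3.106]
force: [1.3, -0.7, -0.3]
grip_width: 0.0703
```

Call:
{"op": "move_arm", "data": {
  "targets": [
    [0,-0.03,0,0,0,0],
    [0,-0.06,0,0,0,0],
    [0,-0.071,0,0,0,0],
    [0,-0.071,0,0,0,0],
    [-0.005,-0.071,0,0,0,0]
  ]
}}

```text
time_s: 5.93
ee_pos: [0.3985, -0.0891, 0.0155]
eef_rot: [3.141, -0.0, 3.102]
force: [0.0, 0.5, 0.3]
grip_width: 0.0702
```

Call:
{"op": "move_arm", "data": {
  "targets": [
    [-0.008,0,0,0,0,0],
    [-0.016,0,0,0,0,0],
    [-0.024,0,0,0,0,0],
    [-0.032,0,0,0,0,0],
    [-0.04,0,0,0,0,0]
  ]
}}

```text
time_s: 6.35
ee_pos: [0.4398, -0.0901, 0.0154]
eef_rot: [3.142, -0.0, 3.104]
force: [-1.8, 0.2, 0.8]
grip_width: 0.0708
```

Call:
{"op": "move_arm", "data": {
  "targets": [
    [-0.006,0,0,0,0,0],
    [-0.012,0,0,0,0,0],
    [-0.017,0,0,0,0,0],
    [-0.02,0,0,0,0,0],
    [-0.021,0,0,0,0,0]
  ]
}}

```text
time_s: 6.77
ee_pos: [0.4602, -0.0914, 0.0154]
eef_rot: [3.142, -0.0, 3.103]
force: [-2.7, -1.5, 1.6]
grip_width: 0.0705
```

```bash
python3 -c "
from h import *
to([-.068,-.0944],.016)"
```

```text
now fix [-0.0696 -0.0941] z 0.0154 shift [-0.0016 -0.0003 -0.0006] turn [ 0. -0. -0.] F [-2.7 -1.5  1.6] w 0.0705 t 6.77
```

Call:
{"op": "move_arm", "data": {
  "targets": [
    [-0.001,0,0,0,0,0],
    [-0.002,0,0,0,0,0],
    [-0.003,0,0,0,0,0],
    [-0.004,0,0,0,0,0],
    [-0.005,0,0,0,0,0]
  ]
}}

```text
time_s: 7.18
ee_pos: [0.4616, -0.0914, 0.0151]
eef_rot: [3.141, -0.008, 3.104]
force: [-32.7, -1.1, 23.4]
grip_width: 0.0706
```

Call:
{"op": "move_arm", "data": {
  "targets": [
    [0.015,0,0,0,0,0],
    [0.045,0,0,0,0,0],
    [0.08,0,0,0,0,0],
    [0.11,0,-0.02,0,0,0],
    [0.13,0,-0.05,0,0,0]
  ]
}}

```text
time_s: 7.6
ee_pos: [0.3312, -0.0857, 0.0639]
eef_rot: [3.14, -0.005, 3.103]
force: [0.5, -0.0, 2.4]
grip_width: 0.0701
```

Call:
{"op": "move_arm", "data": {
  "targets": [
    [0.01,0,-0.04,0,0,0],
    [0.01,0,-0.08,0,0,0],
    [0.01,0,-0.11,0,0,0],
    [0.01,0,-0.13,0,0,0],
    [0.01,0,-0.13,0,0,0]
  ],
  "fingers": 1
}}

```text
time_s: 8.02
ee_pos: [0.3264, -0.0868, 0.1993]
eef_rot: [-3.139, 0.007, 3.103]
force: [0.5, -0.0, 1.0]
grip_width: 0.0939
```

```bash
python3 -c "
from h import *
to([.003,-.2172],.065,np.pi/2-.038)
a=ctrl.camera('top');cv2.imwrite('pics/c2.png',crop(a,185,180,345,235,5))"
```

```text
now fix [-0.2036 -0.0946] z 0.1993 shift [-0.2056 -0.1222  0.1361] turn [0.007 0.014 2.999] F [ 0.5 -0.   1. ] w 0.0939 t 8.02
```

View pics/c2.png

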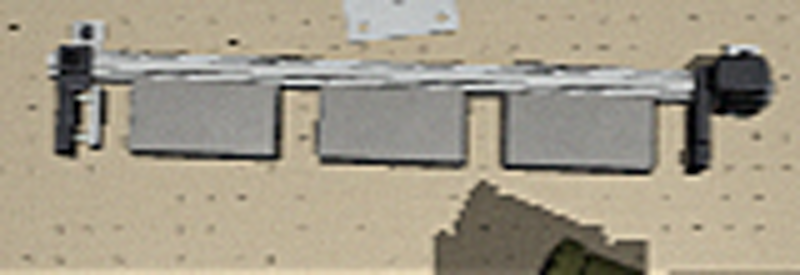

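The crop shows all three modules flush against the fence, with gaps between them. Next I'll take the clamp grip.

Call:
{"op": "move_arm", "data": {
  "targets": [
    [-0.03,-0.018,0,0,0,0.22],
    [-0.062,-0.037,0,0,0,0.44],
    [-0.094,-0.056,0,0,0,0.66],
    [-0.126,-0.075,0,0,0,0.88],
    [-0.158,-0.094,0,0,0,1.1]
  ]
}}

```text
refused, turn out of range in row 5
```

Call:
{"op": "move_arm", "data": {
  "targets": [
    [0,0,0,0,0,0.22],
    [0,0,0,0,0,0.44],
    [0,0,0,0,0,0.66],
    [0,0,0,0,0,0.88],
    [0,0,0,0,0,1.1]
  ]
}}

```text
refused, turn out of range in row 5
```

Call:
{"op": "move_arm", "data": {
  "targets": [
    [0,0,0,0,0,0.22],
    [0,0,0,0,0,0.44],
    [0,0,0,0,0,0.66],
    [0,0,0,0,0,0.8],
    [0,0,0,0,0,0.8]
  ]
}}

```text
time_s: 8.48
ee_pos: [0.3245, -0.0861, 0.1942]
eef_rot: [-3.141, -0.002, 2.681]
force: [-1.3, 0.4, -0.5]
grip_width: 0.094
```

```bash
python3 -c "
from h import *
to([.003,-.2172],.065,np.pi/2-.038)"
```

```text
now fix [-0.2054 -0.094 ] z 0.1942 shift [-0.2409 -0.0269  0.1288] turn [-2.000e-03 -3.000e-03  2.193e+00] F [-1.3  0.4 -0.5] w 0.0940 t 8.48
```

Call:
{"op": "move_arm", "data": {
  "targets": [
    [-0.038,-0.004,0,0,0,0.2],
    [-0.076,-0.008,0,0,0,0.4],
    [-0.114,-0.012,0,0,0,0.6],
    [-0.152,-0.016,0,0,0,0.8],
    [-0.19,-0.021,0,0,0,1.0]
  ]
}}

```text
time_s: 8.9
ee_pos: [0.4874, -0.1898, 0.1939]
eef_rot: [-3.141, -0.001, 2.159]
force: [-0.6, 1.0, 0.8]
grip_width: 0.0936
```

Call:
{"op": "move_arm", "data": {
  "targets": [
    [0,0,0,0,0,0.2],
    [0,0,0,0,0,0.4],
    [0,0,0,0,0,0.6],
    [0,0,0,0,0,0.8],
    [0,0,0,0,0,1.0]
  ]
}}

```text
time_s: 9.32
ee_pos: [0.4859, -0.1888, 0.194]
eef_rot: [-3.14, -0.001, 1.635]
force: [-0.7, 0.1, -0.7]
grip_width: 0.0938
```

```bash
python3 -c "
from h import *
to([.003,-.2172],.065,np.pi/2-.038)"
```

```text
now fix [-0.0403 -0.1905] z 0.1940 shift [-0.0311  0.0405  0.1289] turn [-0.003 -0.002  0.196] F [-0.7  0.1 -0.7] w 0.0938 t 9.32
```

Call:
{"op": "move_arm", "data": {
  "targets": [
    [-0.01,0.014,0,0,0,0.08],
    [-0.02,0.028,0,0,0,0.16],
    [-0.031,0.041,0,0,0,0.196],
    [-0.031,0.041,0.01,0,0,0.196],
    [-0.031,0.041,0.02,0,0,0.196]
  ]
}}

```text
time_s: 9.73
ee_pos: [0.5289, -0.2171, 0.1735]
eef_rot: [-3.14, -0.001, 1.537]
force: [0.6, -0.4, -0.5]
grip_width: 0.0941
```

Call:
{"op": "move_arm", "data": {
  "targets": [
    [0,0,0.025,0,0,0],
    [0,0,0.05,0,0,0],
    [0,0,0.075,0,0,0],
    [0,0,0.098,0,0,0],
    [0,0,0.108,0,0,0]
  ]
}}

```text
time_s: 10.15
ee_pos: [0.5268, -0.2158, 0.0632]
eef_rot: [-3.136, -0.002, 1.537]
force: [0.2, 0.1, 1.1]
grip_width: 0.0942
```

```bash
python3 -c "
from h import *
to([.003,-.2172],.065,np.pi/2-.038)"
```

```text
now fix [ 0.0016 -0.2159] z 0.0632 shift [-0.0013  0.0014 -0.0018] turn [-0.01  -0.004  0.008] F [0.2 0.1 1.1] w 0.0942 t 10.15
```

Call:
{"op": "move_arm", "data": {
  "targets": [
    [0,0,0,0,0,0],
    [0,0,0,0,0,0],
    [0,0,0,0,0,0],
    [0,0,0,0,0,0],
    [0,0,0,0,0,0]
  ],
  "fingers": -1,
  "grip_force": 25
}}

```text
time_s: 10.57
ee_pos: [0.5296, -0.2173, 0.0685]
eef_rot: [3.14, 0.001, 1.535]
force: [-0.2, -0.5, -0.6]
grip_width: 0.064
```

Call:
{"op": "move_arm", "data": {
  "targets": [
    [0,0,0,0,0,0],
    [0,0,0,0,0,0],
    [0,0,0,0,0,0],
    [0,0,0,0,0,0],
    [0,0,0,0,0,0]
  ]
}}

```text
time_s: 10.98
ee_pos: [0.532, -0.2173, 0.0677]
eef_rot: [3.135, 0.001, 1.535]
force: [28.7, -1.7, -15.1]
grip_width: 0.0363
```

Call:
{"op": "move_arm", "data": {
  "targets": [
    [0,0.001,0,0,0,0],
    [0,0.002,0,0,0,0],
    [0,0.0025,0,0,0,0],
    [0.003,0.0025,0,0,0,0],
    [0.008,0.0025,0,0,0,0]
  ]
}}

```text
time_s: 11.4
ee_pos: [0.5328, -0.2096, 0.0676]
eef_rot: [3.139, 0.001, 1.534]
force: [9.5, -1.4, -2.7]
grip_width: 0.0356
```

```bash
python3 -c "
from h import *
to([.003,-.1],.065,np.pi/2-.038)"
```

```text
now fix [ 0.0074 -0.2095] z 0.0676 shift [ 0.1095 -0.0042  0.0025] turn [0.004 0.001 0.003] F [ 9.5 -1.4 -2.7] w 0.0356 t 11.40
```

Call:
{"op": "move_arm", "data": {
  "targets": [
    [0.006,0.0007,0,0,0,0],
    [0.012,0.0007,0,0,0,0],
    [0.018,0.0007,0,0,0,0],
    [0.024,0.0007,0,0,0,0],
    [0.03,0.0007,0,0,0,0]
  ]
}}

```text
time_s: 11.82
ee_pos: [0.534, -0.1789, 0.0676]
eef_rot: [3.141, 0.0, 1.535]
force: [5.1, -3.3, -0.5]
grip_width: 0.0356
```

Call:
{"op": "move_arm", "data": {
  "targets": [
    [0.006,0,0,0,0,0],
    [0.012,0,0,0,0,0],
    [0.018,0,0,0,0,0],
    [0.024,0,0,0,0,0],
    [0.03,0,0,0,0,0]
  ]
}}

```text
time_s: 12.23
ee_pos: [0.5352, -0.1491, 0.0676]
eef_rot: [3.141, 0.001, 1.535]
force: [6.8, -3.9, -1.8]
grip_width: 0.035
```

Call:
{"op": "move_arm", "data": {
  "targets": [
    [0.006,0,0,0,0,0],
    [0.012,0,0,0,0,0],
    [0.018,0,0,0,0,0],
    [0.024,0,0,0,0,0],
    [0.028,0,0,0,0,0]
  ]
}}

```text
time_s: 12.65
ee_pos: [0.5363, -0.121, 0.0676]
eef_rot: [3.14, 0.001, 1.535]
force: [5.9, -4.3, -1.5]
grip_width: 0.0356
```

```bash
python3 -c "
from h import *
to([.0074,-.1],.065,np.pi/2-.038)
a=ctrl.camera('side');cv2.imwrite('pics/c3.png',crop(a,215,145,315,270,4))"
```

```text
now fix [ 0.0075 -0.1208] z 0.0676 shift [ 0.0208 -0.      0.0026] turn [0.003 0.002 0.004] F [ 5.9 -4.3 -1.5] w 0.0356 t 12.65
```

View pics/c3.png

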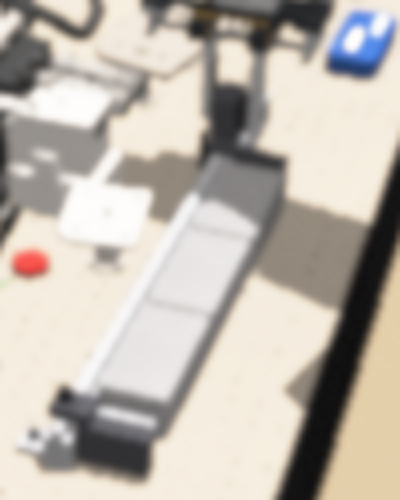

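The row is closed up and straight, with a small gap left before the pad. I'll advance slowly and watch the y force.

Call:
{"op": "move_arm", "data": {
  "targets": [
    [0.003,0,0,0,0,0],
    [0.006,0,0,0,0,0],
    [0.009,0,0,0,0,0],
    [0.011,0,0,0,0,0],
    [0.012,0,0,0,0,0]
  ]
}}

```text
time_s: 13.12
ee_pos: [0.5367, -0.1093, 0.0677]
eef_rot: [3.14, 0.001, 1.535]
force: [5.4, -4.2, -1.9]
grip_width: 0.0354
```

Call:
{"op": "move_arm", "data": {
  "targets": [
    [0.001,0,0,0,0,0],
    [0.002,0,0,0,0,0],
    [0.003,0,0,0,0,0],
    [0.003,0,0,0,0,0],
    [0.003,0,0,0,0,0]
  ]
}}

```text
time_s: 13.53
ee_pos: [0.5368, -0.1063, 0.0676]
eef_rot: [3.14, 0.001, 1.535]
force: [7.0, -3.3, -1.5]
grip_width: 0.0352
```

```bash
python3 -c "
from h import *
to([.0074,-.1],.065,np.pi/2-.038)
print([ctrl.get_obs()['force'].round(1)])"
```

```text
now fix [ 0.0074 -0.1061] z 0.0676 shift [ 0.0061 -0.      0.0026] turn [0.003 0.001 0.004] F [ 7.  -3.3 -1.5] w 0.0352 t 13.53
[array([ 7. , -3.3, -1.5])]
```

Call:
{"op": "move_arm", "data": {
  "targets": [
    [0.001,0,0,0,0,0],
    [0.001,0,0,0,0,0],
    [0.002,0,0,0,0,0],
    [0.002,0,0,0,0,0],
    [0.002,0,0,0,0,0]
  ]
}}

```text
time_s: 13.95
ee_pos: [0.5369, -0.1044, 0.0676]
eef_rot: [3.14, 0.001, 1.535]
force: [6.5, -3.2, -1.6]
grip_width: 0.0356
```

Call:
{"op": "move_arm", "data": {
  "targets": [
    [0.001,0,0,0,0,0],
    [0.001,0,0,0,0,0],
    [0.002,0,0,0,0,0],
    [0.002,0,0,0,0,0],
    [0.002,0,0,0,0,0]
  ]
}}

```text
time_s: 14.37
ee_pos: [0.537, -0.1024, 0.0676]
eef_rot: [3.14, 0.001, 1.535]
force: [6.6, -3.8, -0.8]
grip_width: 0.0348
```

Call:
{"op": "move_arm", "data": {
  "targets": [
    [0.001,0,0,0,0,0],
    [0.001,0,0,0,0,0],
    [0.002,0,0,0,0,0],
    [0.002,0,0,0,0,0],
    [0.002,0,0,0,0,0]
  ]
}}

```text
time_s: 14.78
ee_pos: [0.537, -0.1006, 0.0676]
eef_rot: [3.14, 0.001, 1.535]
force: [6.7, -4.3, -1.0]
grip_width: 0.0357
```

Call:
{"op": "move_arm", "data": {
  "targets": [
    [0.001,0,0,0,0,0],
    [0.001,0,0,0,0,0],
    [0.002,0,0,0,0,0],
    [0.002,0,0,0,0,0],
    [0.002,0,0,0,0,0]
  ]
}}

```text
time_s: 15.2
ee_pos: [0.5371, -0.0989, 0.0677]
eef_rot: [3.14, 0.001, 1.534]
force: [6.3, -7.2, -2.2]
grip_width: 0.0351
```

```bash
python3 -c "
from h import *
to([.0074,-.1],.065,np.pi/2-.038)
a=crop(ctrl.camera('top'),185,180,345,235,5);b=crop(ctrl.camera('side'),218,230,272,270,8)
cv2.imwrite('pics/c4.png',np.vstack([a,cv2.copyMakeBorder(b,0,0,0,800-b.shape[1],0)]))"
```

```text
now fix [ 0.0075 -0.0987] z 0.0677 shift [-0.0013 -0.0001  0.0027] turn [0.003 0.002 0.003] F [ 6.3 -7.2 -2.2] w 0.0351 t 15.20
```

View pics/c4.png

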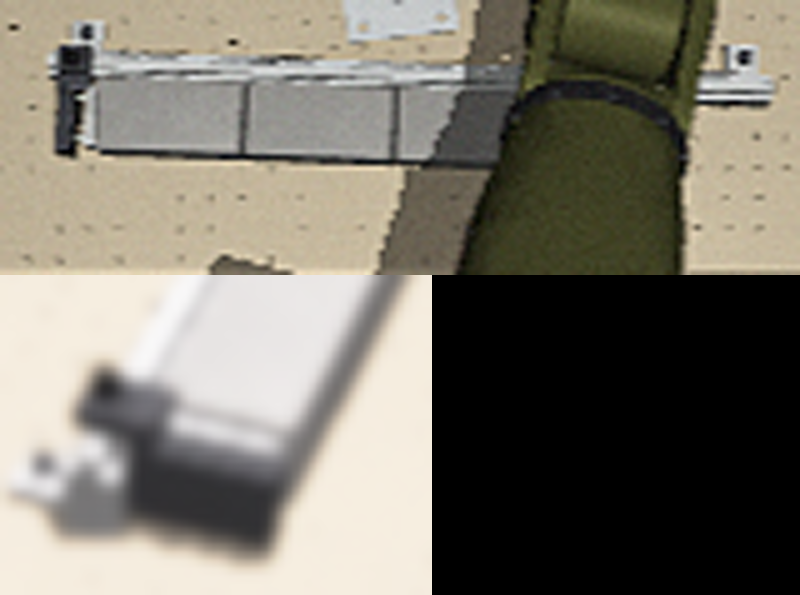

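Call:
{"op": "move_arm", "data": {
  "targets": [
    [0.001,0,0,0,0,0],
    [0.001,0,0,0,0,0],
    [0.002,0,0,0,0,0],
    [0.002,0,0,0,0,0],
    [0.002,0,0,0,0,0]
  ]
}}

```text
time_s: 15.72
ee_pos: [0.5372, -0.0972, 0.0677]
eef_rot: [3.14, 0.002, 1.534]
force: [6.7, -10.2, -2.6]
grip_width: 0.0354
```

Call:
{"op": "move_arm", "data": {
  "targets": [
    [0.0005,0,0,0,0,0],
    [0.001,0,0,0,0,0],
    [0.001,0,0,0,0,0],
    [0.001,0,0,0,0,0],
    [0.001,0,0,0,0,0]
  ]
}}

```text
time_s: 16.13
ee_pos: [0.5372, -0.0965, 0.0676]
eef_rot: [3.14, 0.002, 1.534]
force: [6.9, -12.3, -2.9]
grip_width: 0.0355
```

```bash
python3 -c "
from h import *
to([.0074,-.1],.065,np.pi/2-.038)"
```

```text
now fix [ 0.0075 -0.0963] z 0.0676 shift [-0.0037 -0.0001  0.0026] turn [0.003 0.004 0.003] F [  6.9 -12.3  -2.9] w 0.0355 t 16.13
```

Call:
{"op": "move_arm", "data": {
  "targets": [
    [0,0,0,0,0,0],
    [0,0,0,0,0,0],
    [0,0,0,0,0,0],
    [0,0,0,0,0,0],
    [0,0,0,0,0,0]
  ],
  "fingers": -0.1
}}

```text
time_s: 16.55
ee_pos: [0.5353, -0.0954, 0.0671]
eef_rot: [-3.138, 0.0, 1.535]
force: [-7.9, -5.0, 2.8]
grip_width: 0.0425
```

Call:
{"op": "move_arm", "data": {
  "targets": [
    [0,0,0,0,0,0],
    [0,0,0,0,0,0],
    [0,0,0,0,0,0],
    [0,0,0,0,0,0],
    [0,0,0,0,0,0]
  ],
  "fingers": 1
}}

```text
time_s: 16.97
ee_pos: [0.5368, -0.0951, 0.0674]
eef_rot: [-3.142, -0.0, 1.535]
force: [0.1, -0.3, -0.0]
grip_width: 0.0722
```

Call:
{"op": "move_arm", "data": {
  "targets": [
    [0,0,0,0,0,0],
    [0,0,0,0,0,0],
    [0,0,0,0,0,0],
    [0,0,0,0,0,0],
    [0,0,0,0,0,0]
  ]
}}

```text
time_s: 17.38
ee_pos: [0.5368, -0.0953, 0.0675]
eef_rot: [3.142, 0.0, 1.535]
force: [0.2, 0.2, -0.4]
grip_width: 0.0938
```

```bash
python3 -c "
from h import *
to([.0075,-.0963],.065,np.pi/2-.038)"
```

```text
now fix [ 0.007  -0.0952] z 0.0675 shift [-0.0012  0.0005  0.0025] turn [0.    0.    0.004] F [ 0.2  0.2 -0.4] w 0.0938 t 17.38
```

Next: straight up, back away, and look.

Call:
{"op": "move_arm", "data": {
  "targets": [
    [0,0,-0.02,0,0,0],
    [0,0,-0.05,0,0,0],
    [0,0,-0.08,0,0,0],
    [0,0,-0.11,0,0,0],
    [0,0,-0.14,0,0,0]
  ]
}}

```text
time_s: 17.8
ee_pos: [0.5365, -0.0953, 0.209]
eef_rot: [3.142, -0.0, 1.535]
force: [-0.1, -0.5, 0.8]
grip_width: 0.0942
```

Call:
{"op": "move_arm", "data": {
  "targets": [
    [0,-0.035,0,0,0,0],
    [0,-0.07,0,0,0,0],
    [0,-0.105,0,0,0,0],
    [0,-0.14,0,0,0,0],
    [0,-0.175,0,0,0,0]
  ]
}}

```text
time_s: 18.22
ee_pos: [0.3602, -0.0888, 0.2072]
eef_rot: [3.142, 0.0, 1.535]
force: [-0.1, -0.3, 0.7]
grip_width: 0.0939
```

```bash
python3 -c "
from h import *
t=ctrl.camera('top')
a=crop(t,185,180,345,235,5);b=crop(ctrl.camera('side'),215,170,305,270,3)
cv2.imwrite('pics/c5.png',np.vstack([a,cv2.copyMakeBorder(b,0,0,0,800-b.shape[1],0)]))
g=cv2.cvtColor(t,cv2.COLOR_RGB2GRAY);print(g[196:214,192:212]);print(g[200:216,288:312])
# front top edge of row -> fixture x
P=[]
for u in range(208,292):
    d=np.diff(g[205:216,u].astype(float));k=np.argmin(d);P.append([u,205.5+k])
F=fx(ray('top',P,.045));print(np.median(F[:,0]),np.polyfit(F[:,1],F[:,0],1))
for s in np.array_split(F,3):print(np.median(s[:,0]),np.polyfit(s[:,1],s[:,0],1)[0])
"
```

```text
[[169 168 175 162  89  55  63  59  64  68  57  48 110 146 140 140 140 145
  140 136]
 [169 173 172 158  82  41  64  89  87  70 106 129 103 143 144 140 146 143
  140 137]
 [171 171 174 163  95  37  39  34   0  66 171 184 129 142 140 143 146 142
  144 140]
 [164 169 171 162 107  46  67  42 124 199 176 175 117 143 143 140 144 136
  145 141]
 [172 173 177 162 108  45  66  40   1 110 189 168 109 145 147 145 142 145
  141 140]
 [149 171 177 163 108  49  59  47   5 103 184 172 111 141 145 145 142 140
  141 144]
 [172 170 179 149  64  48  64  46  12 102 192 170 114 137 141 142 145 143
  142 142]
 [168 170 176 154  87  54  70  64   7 111 195 179 132 141 144 143 143 144
  147 148]
 [173 172 175 156  91  56  68  57   7 123 214 186 138 141 143 146 145 148
  143 145]
 [171 171 173 147  60  55  63  22  74 162 175 133 139 141 144 145 146 151
  144 145]
 [170 169 179 148  62  55  58  25  42 145 174 126 144 144 146 147 148 147
  143 150]
 [167 171 179 155  64  61  55  69 160 209 187 157 148 142 144 147 150 148
  146 145]
 [172 173 181 156  64  56  55  10  24 141 204 178 146 150 149 149 153 150
  151 
[... 1497 characters left out ...]
0  39  34  23  37
   36  33  27  31  22  12]
 [ 78  75  75  74  67  33  22  33  23  26  45  37  41  40  62  60  31  41
   44  47  37  40  40 133]
 [ 72  71  66  81  63  33   0  11   1  31  43  46  38  32  44  44  48  42
   46  47  47  44  38  42]
 [ 19  30  26  21  14   5  18  26  36  38  44  74  91  25  48  54  43  43
   48  45  39  48  50  45]
 [103  96  81  93 102 108 105 103  76  34  51  44  46  49  47  44  42  39
   45  47  49  45  47  43]
 [101  96  97  98  99  97  95 102  80  10  29  39  48  47  49  45  49  50
   43  49  49  46  52  48]]
-0.0577 [-0.04317954 -0.05060608]
-0.058050000000000004 0.0076419906108325265
-0.058300000000000005 0.013160647290200894
-0.0568 -0.28990830379935634
```

View pics/c5.png

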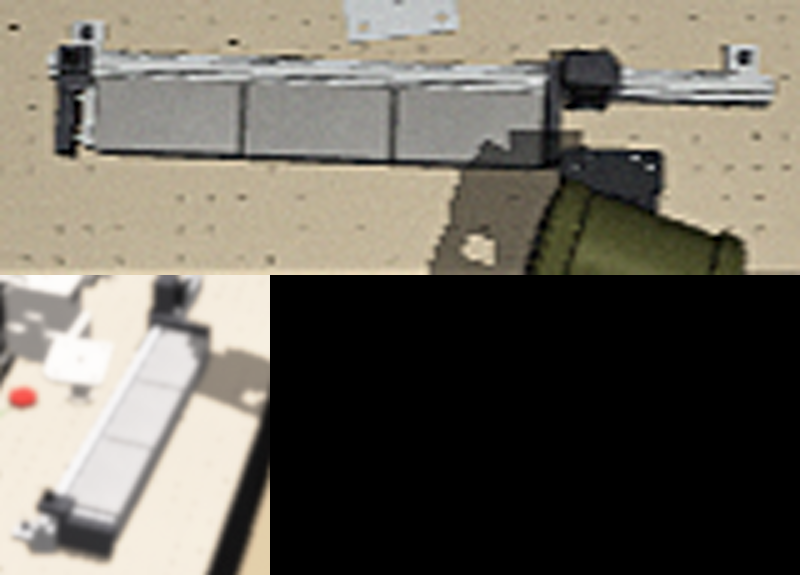

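The modules are in one flush row, with their front face at -58 mm against the nominal -60. The jaw is against the row, and the pad face has moved from u≈204.5 to u≈203.5. I'll check the clamp travel from the jaw's back edge, then hand in.

```bash
python3 -c "
from h import *
a=fx(ray('top',[[327,205],[297,204]],.056));print('clamp travel',a[1]-a[0])
o=ctrl.get_obs();print(o['force'].round(1),o['joint_vel'].round(3).max())
t=a[1,1]-a[0,1]
if .117<t<.1235: print(ctrl.hand_in())
"
```

```text
clamp travel [-0.0003  0.12  ]
[ 0.7 -0.4  0.3] 0.096
the job is handed in; nothing more can be done
None
```

I handed in the job at about 18 s of the 72 s allowed. As far as my checks show, the row is flat against the fence and locked, with the stop pad pushed in roughly 4–5 mm. No verdict was reported.

I pushed each module square against the fence with the two spread fingertips. Then I gripped the clamp so the thumb release was fully in (fingers at about 35.5 mm), slid it along the bar, let go and lifted the arm clear.

**Last checks:**
- **Row:** the final pictures show the three modules end to end and straight, with the jaw against the end. Their front face measured 58 mm from the fence against 60 mm nominal, within camera accuracy. The per-module slope fits were too noisy to confirm the angle, and the one for the right module (-0.29) is invalid because the arm's shadow crossed it. I judged flatness from the pictures and the firm contact forces.
- **Pad:** just before release, the added spring force was about 8 N, which means about 5 mm in. The final image agrees, with the pad face moved about 1 pixel (4 mm).
- **Clamp:** its travel measured 120 mm, which is a whole number of 4 mm rack teeth.
- **Forces:** the highest wrist reading was about 40 N (33 N sideways, 23 N vertical), when the right module met the fence; the limit is 120 N.
- **Bystanders:** the arm never went near the lens box, driver or fibre cleaner, but I did not re-measure where they are.

Two of my move calls were refused because a turn was over the limit. They caused no motion, and I redid the turn in smaller steps.

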